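Check a printed thread cap on the go gauge

ROBOT

A 7-joint arm with a two-finger parallel gripper is mounted at the origin on the work surface. World frame = base frame: x ahead of the robot, y to its left, z up, the work surface at z = 0. Lengths are in mm, angles in rad, forces in N, time in s.
With the tool pointing down it reaches from about 425 to 875 mm from the base axis. Payload 4.7 kg.
Tool frame: the origin (TCP) lies at the very end of the fingers, on their centre line; the grasp point (between the pads) lies 19 mm behind it; z points along the fingers, x is the direction in which the jaws open and shut, and the axes are right-handed (so a half turn about z gives the same grasp; the last joint's range is limited). The gripper opens to 87 mm and grips with 3 to 60 N. Pads are 19 mm wide; open, the fingers measure 117 mm over their backs; the gripper's body (75 mm by 190 mm) begins 51 mm behind the grasp point.
Start: joints at [-1.251, 0.321, -0.07, 1.45, 0.023, 1.371, -0.057], TCP at [195.716, 619.858, 192.987] pointing down, gripper open.
Joint ranges: [-2.86, 2.86], [-0.3, 2.09], [-1.38, 1.24], [0.06, 2.45], [-1.56, 4.7], [0.09, 2.05], [-2.69, 2.69]. Speed limits (rad/s): [2.57, 2.57, 3.14, 3.14, 3.14, 3.14, 3.14].

INTERFACE

Orientations are given as [roll, pitch, yaw] about the fixed x, y, z axes, in that order (R = Rz(yaw) Ry(pitch) Rx(roll)).
In Python, from workcell import r gives the robot as it stands. The module is installed in compiled form; this text tells all that it offers.
- The arm moves only by the tool servo_tool, never from a script. Its argument "commands" is a list of rows, each a list of 7 numbers: the shift along the tool's x, y, z in mm, then the turn, a rotation vector about the tool's x, y, z in degrees, then the opening, from 0 (shut) to 1 (fully open). In form: [[x, y, z, rx, ry, rz, gripper], ...]. A call has 1 to 20 rows; each row is the pose to reach, as a shift and turn from the pose commanded when the call began, along the tool's axes at that moment; what a row does not reach only later rows make up. A row lasts 1/10 s, in which the tool goes at most 50 mm and 8.59 degrees, less where a joint would pass 70% of its speed; a pose out of reach is approached as far as the arm can. A call with a gripper value outside its range is refused whole. The fingers move at their own pace and stop on an object; the grip force is fixed at half the most. Time passes only in rows, so rows that repeat a pose let the fingers close. It gives the time, the measured TCP pose, the force and the opening at its end, in the units of the state.
- r.read_state(): the state, without advancing time (a new reading comes with each control period).
- r.camera(name): name is "side" or "top"; returns a dict with "img" (400x640x3 uint8, red, green, blue), "mtx" (3x3 intrinsics, pixels), "D" ([k1, k2, p1, p2, k3] as OpenCV has them; the pictures are not rectified), "R" (3x3) and "t" (3): a world point X has camera coordinates R X + t. Camera axes: x right, y down, z forward; pixel columns grow to the right and rows downward; lengths in mm; the calibration is good to about 2 mm. A picture is of the moment at which its call begins. There is no depth.
- r.hand_in(): hands the job in, once; it reports no verdict.
The state is a dict: "time_s": time; "joint_pos": joint angles; "joint_vel": joint speeds; "joint_efforts": joint torques, N m; "ee_pos": TCP position; "eef_rot": TCP orientation; "wrist_force": force on the tool from outside, world axes, zero at the start; "wrist_torque": the same for the moment, N m; "grip_width": opening from 0.0 (shut) to 1.0 (fully open).
Only numpy, scipy, OpenCV 4.12 (cv2) and the standard library are available. Lean on these libraries where they do the work, as an engineer would, in place of code of your own. Each camera call takes 0.05 s, during which the arm holds its last target.

TASK

Check the orange cap that stands on the blue mat: screw it gently clockwise onto the threaded gauge, without forcing it, as far as it will go. Then unscrew it and stand it upright in the middle of the green tray if it went fully home on the gauge's shoulder, or of the red tray if it stopped short. Leave the other cap on its grey mat and the tools and jar alone.

Things in the scene. Friction and masses are not known exactly. Their poses are not given: they have to be found in the camera images.
- cap_1: orange twelve-sided cap, 42 mm across flats, 36 tall, 60 g or so, closed top, open below. Origin: centre of underside, z up. A flat faces +x and every 30 deg on; a black line on top points to +x. In its 31.6 mm bore three 3 mm lugs, middle 8 mm above the underside, at +x and 120 deg either side. Looks like cap_2; either may stand on the blue mat. One of the two is faulty (bore too shallow), not seen from outside.
- cap_2: orange twelve-sided cap, 42 mm across flats, 36 tall, 60 g or so, closed top, open below. Origin: centre of underside, z up. A flat faces +x and every 30 deg on; a black line on top points to +x. In its 31.6 mm bore three 3 mm lugs, middle 8 mm above the underside, at +x and 120 deg either side. Looks like cap_1; either may stand on the blue mat. One of the two is faulty (bore too shallow), not seen from outside.
- gauge: threaded gauge, fixed: 80 x 80 x 14 mm aluminium base, dark 38 mm column to a flat shoulder 42 mm above the table, then a 21 mm spigot 25.5 mm tall, its last 3.5 mm tapered to 15.6 mm, with brass thread ridges 29 mm across from 2 to 18 mm above the shoulder and a plain nose above. Origin: centre of its underside, z up. A red line on the base lies towards its +x.
- seat (a point): centre of the gauge's shoulder, 42 mm above the table, on the thread's axis; axes as the gauge's. A cap fully home has its origin here. The faulty cap stops dead with its origin 3.5 mm above this, the spigot's end against the bottom of its bore. Both come off only by turning back. Never force them: over 0.2 Nm of tightening, or 30 N of contact in all, spoils the thread.
- nose (a point): centre of the spigot's end, 67.5 mm above the table. Right-hand thread (clockwise goes down), 3 starts, 22.2 mm per turn, 1 mm end play; its starts lie up to 29 deg off where the red line says. With the cap's black line 32 deg anticlockwise of the red line (or 120 deg on) a cap set straight down stops 5 to 11 mm above the shoulder; then 95 to 170 deg clockwise to home, 35 to 115 to the faulty stop.
- test_mat: blue mat 80 x 80 x 4 mm, fixed, under the cap to be checked. Origin: centre of its underside.
- queue_mat: grey mat 80 x 80 x 4 mm, fixed, under the other cap, which waits. Origin: centre of its underside.
- pass_tray: green tray for good caps, 140 x 140 mm, walls 18 mm high and 4 mm thick, fixed; its floor is 4 mm thick. Origin: centre of its underside.
- reject_tray: red tray for caps that stop short, 140 x 140 mm, walls 18 mm high and 4 mm thick, fixed; its floor is 4 mm thick. Origin: centre of its underside.
- screwdriver: screwdriver with a red handle lying on the table, a bystander. Origin: middle of its underside.
- jar: small glass jar with a black lid, 50 mm wide, 60 mm tall, a bystander. Origin: centre of its underside.
- scraper: print scraper with a black handle lying on the table, a bystander. Origin: middle of its underside.
There are look-alikes about, which are no part of the job. There is more than one size of the gauge; the job needs the larger.

How it is judged (in metres and radians):
On the way:
1. the cap has been screwed onto the gauge as far as it goes: a good one until its underside is within 1.2 mm of the shoulder, the faulty one to within 1 mm of its stop 3.5 mm above the shoulder (((z of cap_1 in the frame of seat between -0.003 and 0.0012 m and horizontal distance between cap_1 and seat below 0.0025 m and angle between cap_1's own z axis and vertical below 0.1 rad) or (z of cap_2 in the frame of seat between -0.003 and 0.0045 m and horizontal distance between cap_2 and seat below 0.0025 m and angle between cap_2's own z axis and vertical below 0.1 rad))), for 0.2 s.
At the end, for the whole second after the job is handed in: The checked cap stands upright, released and at rest, on the floor of the right tray, its centre within 45 mm of the tray's centre along each side: green if it went fully home, red if it stopped short. The other cap still stands on the grey mat, within 20 mm of its middle (((x of cap_1 in the frame of pass_tray between -0.045 and 0.045 m and y of cap_1 in the frame of pass_tray between -0.045 and 0.045 m and z of cap_1 in the frame of pass_tray below 0.012 m and angle between each of cap_1, cap_2's own z axis and vertical below 0.15 rad and linear speed of cap_1 below 0.02 m/s and horizontal distance between cap_2 and queue_mat below 0.02 m) or (x of cap_2 in the frame of reject_tray between -0.045 and 0.045 m and y of cap_2 in the frame of reject_tray between -0.045 and 0.045 m and z of cap_2 in the frame of reject_tray below 0.012 m and angle between each of cap_2, cap_1's own z axis and vertical below 0.15 rad and linear speed of cap_2 below 0.02 m/s and horizontal distance between cap_1 and queue_mat below 0.02 m))); the robot touches nothing.
It fails at once if the cap and the gauge are pressed together with more than 30 N in all (over-tightened or forced) (contact force between cap_1 and gauge above 30 N).
It fails at once if the cap and the gauge are pressed together with more than 30 N in all (over-tightened or forced) (contact force between cap_2 and gauge above 30 N).
It fails at once if a cap is dropped or banged (over 50 N) into a tray (contact force between any of cap_1, cap_2 and pass_tray above 50 N or contact force between any of cap_1, cap_2 and reject_tray above 50 N).
It fails at once if the screwdriver, jar or scraper is disturbed (moved over 30 mm) (distance of any of screwdriver, jar, scraper from where it was at the start of the episode above 0.03 m).
It also fails if it takes over 67 s, if anything falls off the work surface, if the arm or the gripper's body presses on something with over 40 N, if the wrist force passes 120 N, or if a joint passes its speed limit or range.

## Working session

There is one attempt and no reset: what is moved stays moved. The work goes in short steps, Python scripts to look and compute and a tool call to move; the robot and the scene stay as the last step left them, time stands still between calls to the robot, and variables do not carry over. Pictures are saved under pics/ and viewed, and the job is handed in when it is done.

Besides the shell and the picture viewer there is one more tool, called after ">>>" by a JSON object that holds its "fn" and its "kwargs", one argument or row to a line. servo_tool: Moves the arm, as the interface text tells. Its arguments: {"type":"object","properties":{"commands":{"type":"array"}},"required":["commands"]}

```bash
mkdir -p pics; python3 - <<'E'
from workcell import r
import cv2,numpy as np,pickle
print(r.read_state())
for n in ("top","side"):
    c=r.camera(n); pickle.dump(c,open(n+".pkl","wb"))
    cv2.imwrite(f"pics/{n}0.png",c["img"][:,:,::-1])
    print(n,c["mtx"],c["D"],c["R"],c["t"],-c["R"].T@c["t"])
E
```

```text
{'time_s': 0.0, 'joint_pos': array([-1.25087696,  0.32182513, -0.07008458,  1.45166149,  0.0226524 ,
        1.37079673, -0.05686706]), 'joint_vel': array([-0.00099954,  0.00067276,  0.00049623, -0.00128833, -0.0001944 ,
       -0.00209086, -0.00061536]), 'joint_efforts': array([-2.63482752e-04, -4.91284525e+01, -4.04180037e-01, -3.12524915e+01,
       -6.40406320e-02,  4.40571865e-02,  1.82085441e-04]), 'ee_pos': array([195.58675794, 619.24273921, 191.8669834 ]), 'eef_rot': array([3.14144366e+00, 1.89826040e-03, 1.26505035e+00]), 'wrist_force': array([-0.46506158, -0.42000382,  0.69168868]), 'wrist_torque': array([-0.03009482, -0.0011852 ,  0.00028563]), 'grip_width': 1.0045292996518433}
top [[449.42980986   0.         321.99198162]
 [  0.         449.42980986 205.83570363]
 [  0.           0.           1.        ]] [-0.0969013  0.         0.         0.         0.       ] [[ 2.95406676e-02 -9.99558683e-01  3.12873932e-03]
 [-9.95789077e-01 -2.97007351e-02 -8.67293501e-02]
 [ 8.67840008e-02 -5.53521530e-04 -9.96226998e-01]] [-14.03822982 609.67908634 937.23769896] [526.18923621   4.59466381 986.6224918 ]
side [[419.81941026   0.         316.74646113]
 [  0.         419.81941026 186.75711766]
 [  0.           0.           1.        ]] [-0.09990619  0.          0.          0.          0.        ] [[ 0.78391217 -0.62067774  0.01551952]
 [-0.38504038 -0.50560878 -0.7720775 ]
 [ 0.48705812  0.59926531 -0.63533887]] [-481.59964119  316.27558302  621.05014303] [ 196.82317345 -511.18027175  646.24075014]
```

View pics/top0.png

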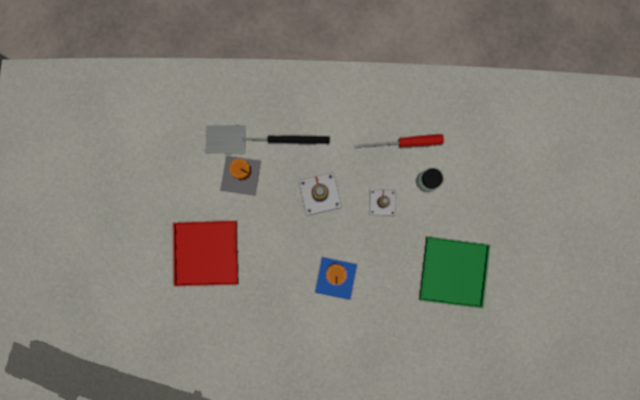

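View pics/side0.png

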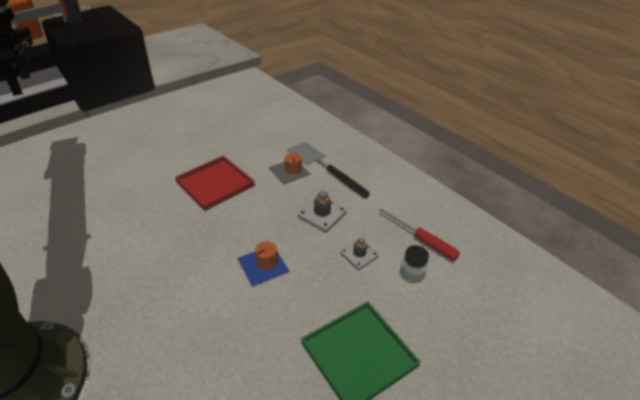

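```bash
cat > h.py <<'E'
import cv2,numpy as np,pickle
def proj(c,X): 
    rv,_=cv2.Rodrigues(c["R"]); p,_=cv2.projectPoints(np.float64(X).reshape(-1,3),rv,c["t"],c["mtx"],c["D"]); return p.reshape(-1,2)
def ray(c,px,z):
    u=cv2.undistortPoints(np.float64(px).reshape(-1,1,2),c["mtx"],c["D"]).reshape(-1,2)
    d=np.c_[u,np.ones(len(u))]@c["R"]; o=-c["R"].T@c["t"]
    return o+d*((z-o[2])/d[:,2:3])
def rect(c,cx,cy,z,half=60,mmpp=0.3):
    "metric plan view at height z: up=+x, left=+y"
    n=int(2*half/mmpp); i,j=np.mgrid[0:n,0:n]
    X=np.stack([cx+half-(i+.5)*mmpp, cy+half-(j+.5)*mmpp, np.full(i.shape,float(z))],-1)
    m=proj(c,X).astype(np.float32).reshape(n,n,2)
    return cv2.remap(c["img"],m[...,0],m[...,1],cv2.INTER_CUBIC)[:,:,::-1]
E
python3 - <<'E'
from h import *
t=pickle.load(open("top.pkl","rb"));s=pickle.load(open("side.pkl","rb"))
for n,p,z in [("cap blue",(336,274),40),("cap grey",(240,168),40),("gaugeL base",(320,194),14),("gaugeS",(383,202),14),("red",(206,253),4),("green",(454,271),4),("jar",(431,179),60)]:
    print(n,ray(t,p,z)[0].round(1))
print("side cap", ray(s,(266,246),40),ray(s,(322,196),67.5))
a=ray(t,(336,274),40)[0]; g=ray(t,(320,194),14)[0]
im=[rect(t,a[0],a[1],40,45,.225),rect(t,g[0],g[1],14,55,.275),rect(t,*ray(t,(383,202),14)[0][:2],14,55,.275)]
cv2.imwrite("pics/crop1.png",cv2.resize(np.hstack(im),(798,266),interpolation=cv2.INTER_AREA))
x=s["img"][140:290,220:440,::-1]
cv2.imwrite("pics/crop2.png",cv2.resize(x,None,fx=3.6,fy=3.6,interpolation=cv2.INTER_CUBIC))
E
```

```text
cap blue [466.5 -29.4  40. ]
cap grey [684.6 181.6  40. ]
gaugeL base [636.6   9.2  14. ]
gaugeS [ 623.3 -128.6   14. ]
red [500.6 254.9   4. ]
green [ 477.1 -289.5    4. ]
jar [ 670.1 -222.5   60. ]
side cap [[470.84777237 -21.54897879  40.        ]] [[630.24219375   3.86101899  67.5       ]]Traceback (most recent call last):
  File "<stdin>", line 8, in <module>
    return _nx.concatenate(arrs, 1, dtype=dtype, casting=casting)
           ~~~~~~~~~~~~~~~^^^^^^^^^^^^^^^^^^^^^^^^^^^^^^^^^^^^^^^
ValueError: all the input array dimensions except for the concatenation axis must match exactly, but along dimension 0, the array at index 0 has size 400 and the array at index 1 has size 399
```

```bash

python3 - <<'E'
from h import *
t=pickle.load(open("top.pkl","rb"));s=pickle.load(open("side.pkl","rb"))
im=[rect(t,466.5,-29.4,40,50,.25),rect(t,636,8,14,50,.25)]
cv2.imwrite("pics/crop1.png",np.hstack(im))
im=[rect(s,466.5,-29.4,40,50,.25),rect(s,636,8,14,50,.25)]
cv2.imwrite("pics/crop2.png",np.hstack(im))
x=s["img"][140:290,220:440,::-1]
cv2.imwrite("pics/crop3.png",cv2.resize(x,None,fx=3.6,fy=3.6,interpolation=cv2.INTER_CUBIC))
E
```

```text
(no output)
```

View pics/crop1.png

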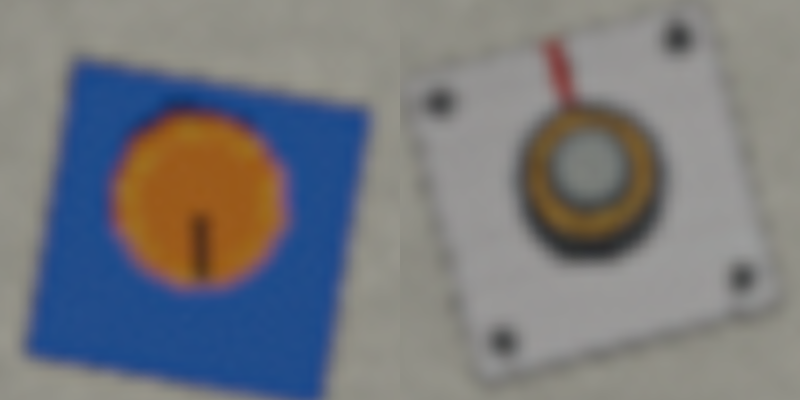

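View pics/crop3.png

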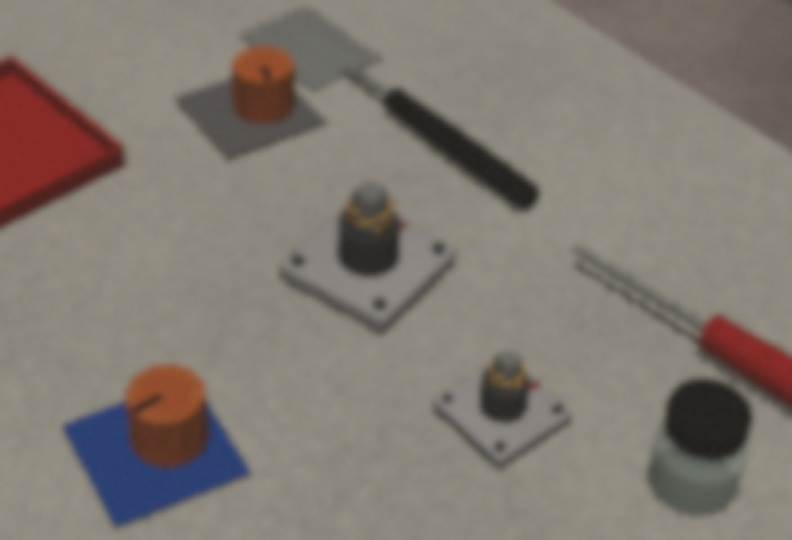

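View pics/crop2.png

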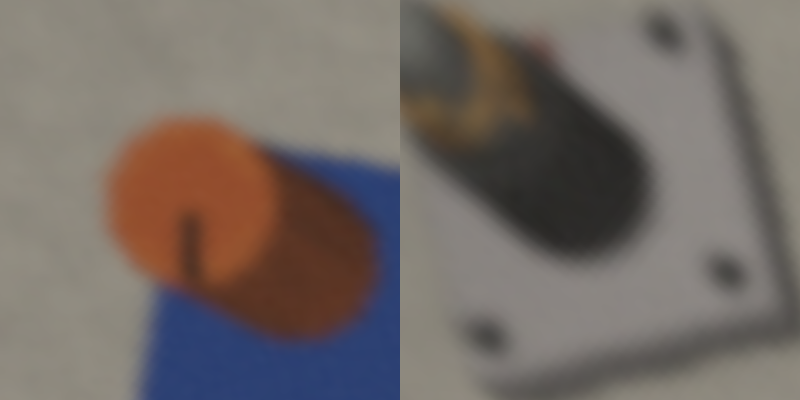

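```bash
cat >> h.py <<'E'
def shift(p0,yaw0,p1,yaw1):
    "row (mm, deg) from commanded p0,yaw0 to p1,yaw1 (tool vertical); yaw in deg"
    a=np.radians(yaw0); d=np.subtract(p1,p0)
    return np.round([d[0]*np.cos(a)+d[1]*np.sin(a), d[0]*np.sin(a)-d[1]*np.cos(a), -d[2],0,0,-(yaw1-yaw0)],1)
E
python3 - <<'E'
from h import *
t=pickle.load(open("top.pkl","rb"));s=pickle.load(open("side.pkl","rb"))
for n,c in (("top",t),("side",s)):
    im=rect(c,466.5,-29.4,40,50,.25).astype(int)   # BGR
    R=im[...,2];B=im[...,0];br=im.sum(2)
    # cap black line: dark pixels within 19mm of centre
    for cen in [(199,200) if n=="top" else (193,203)]:
        i,j=np.mgrid[0:400,0:400]; rr=np.hypot(i-cen[1],j-cen[0])
        m=(rr<72)&(br<np.median(br[rr<72])*.72)
        P=np.c_[-(i[m]-cen[1]),-(j[m]-cen[0])]*.25
        w,v=np.linalg.eigh(np.cov(P.T)); 
        print(n,m.sum(),P.mean(0),"ang mean",np.degrees(np.arctan2(P.mean(0)[1],P.mean(0)[0])),"axis",np.degrees(np.arctan2(v[1,1],v[0,1])))
p0=[195.7,619.9,193.0];y0=np.degrees(1.265)
for p,y in [((520,260,193),90),((466,-28.7,120),123),((466,-28.7,90),93)]:
    print(shift(p0,y0,p,y))
im=[rect(t,636,8,67.5,50,.25),rect(s,636,8,67.5,50,.25)]
cv2.imwrite("pics/crop4.png",np.hstack(im))
E
```

```text
top 592 [-11.14695946  -0.37204392] ang mean -178.08839026082654 axis -178.52180718205602
side 679 [-11.67709867   0.5960972 ] ang mean 177.07767884200467 axis -178.7341044754047
[-245.6  417.6   -0.     0.     0.   -17.5]
[-537.1  453.    73.     0.     0.   -50.5]
[-537.1  453.   103.     0.     0.   -20.5]
```

View pics/crop4.png

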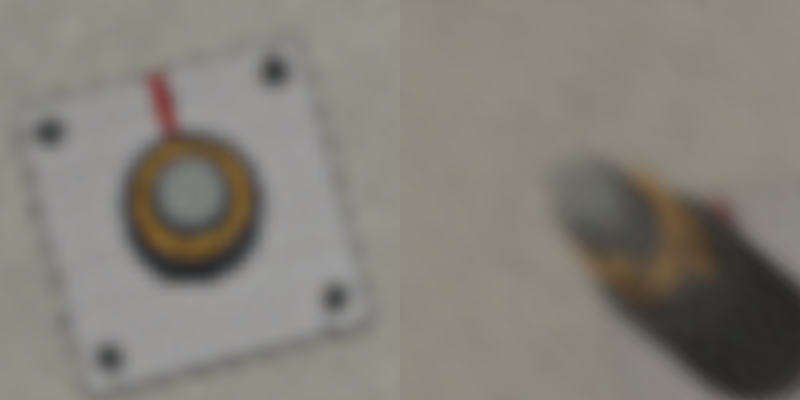

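>>> {"fn": "servo_tool", "kwargs": {
  "commands": [
    [-246, 418, 0, 0, 0, -18, 1],
    [-246, 418, 0, 0, 0, -18, 1],
    [-246, 418, 0, 0, 0, -18, 1],
    [-246, 418, 0, 0, 0, -18, 1],
    [-246, 418, 0, 0, 0, -18, 1],
    [-246, 418, 0, 0, 0, -18, 1],
    [-246, 418, 0, 0, 0, -18, 1],
    [-246, 418, 0, 0, 0, -18, 1],
    [-246, 418, 0, 0, 0, -18, 1],
    [-537, 453, 73, 0, 0, -49, 0.8],
    [-537, 453, 73, 0, 0, -49, 0.8],
    [-537, 453, 73, 0, 0, -49, 0.8],
    [-537, 453, 73, 0, 0, -49, 0.8],
    [-537, 453, 73, 0, 0, -49, 0.8],
    [-537, 453, 73, 0, 0, -49, 0.8],
    [-537, 453, 73, 0, 0, -49, 0.8],
    [-537, 453, 73, 0, 0, -49, 0.8],
    [-537, 453, 73, 0, 0, -49, 0.8],
    [-537, 453, 73, 0, 0, -49, 0.8],
    [-537, 453, 73, 0, 0, -49, 0.8]
  ]
}}

```text
time_s: 2.1
ee_pos: [466.4, -27.1, 120.1]
eef_rot: [3.141, 0.0, 2.123]
wrist_force: [1.0, -0.2, -0.5]
grip_width: 0.801
```

>>> {"fn": "servo_tool", "kwargs": {
  "commands": [
    [0, 0, 40, 0, 0, 0, 0.8],
    [0, 0, 70, 0, 0, 0, 0.8],
    [0, 0, 90, 0, 0, 0, 0.8],
    [0, 0, 100, 0, 0, 0, 0.8],
    [0, 0, 106, 0, 0, 0, 0.8],
    [0, 0, 110, 0, 0, 0, 0.8],
    [0, 0, 110, 0, 0, 0, 0.8],
    [0, 0, 110, 0, 0, 0, 0.8]
  ]
}}

```text
time_s: 2.9
ee_pos: [466.9, -28.5, 10.8]
eef_rot: [3.14, 0.001, 2.12]
wrist_force: [-0.1, 0.5, 0.4]
grip_width: 0.794
```

```bash
python3 - <<'E'
from workcell import r
from h import *
print(r.read_state())
im=[]
for n in ("top","side"):
    c=r.camera(n); pickle.dump(c,open(n+"1.pkl","wb")); im.append(rect(c,466,-28,40,65,.325)[:400,:400])
cv2.imwrite("pics/c5.png",np.hstack(im))
E
```

```text
{'time_s': 2.9, 'joint_pos': array([-0.39668578,  0.11397596,  0.42238969,  2.10582162, -0.05858549,
        0.93094436,  2.17856144]), 'joint_vel': array([ 0.00061173, -0.00411744,  0.00058047, -0.00090259, -0.0003869 ,
        0.00153597,  0.0002256 ]), 'joint_efforts': array([-4.66426439e-02, -2.87010294e+01,  1.34334773e+00, -2.53795284e+01,
        6.16414938e-02,  4.64745937e-02,  1.04732306e-03]), 'ee_pos': array([466.87036131, -28.49531403,  10.77003848]), 'eef_rot': array([3.14004863e+00, 5.82282026e-04, 2.12035552e+00]), 'wrist_force': array([-0.13045177,  0.51145929,  0.38658806]), 'wrist_torque': array([ 0.02176795, -0.07625421, -0.00744396]), 'grip_width': 0.7943695590344677}
```

View pics/c5.png

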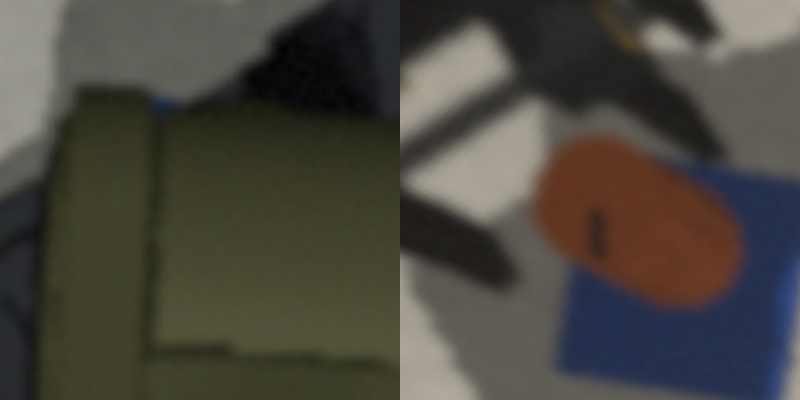

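>>> {"fn": "servo_tool", "kwargs": {
  "commands": [
    [0, 0, 2, 0, 0, 0, 0.8],
    [0, 0, 2, 0, 0, 0, 0.3],
    [0, 0, 2, 0, 0, 0, 0.3],
    [0, 0, 2, 0, 0, 0, 0.3],
    [0, 0, 2, 0, 0, 0, 0.3],
    [0, 0, 2, 0, 0, 0, 0.3],
    [0, 0, 2, 0, 0, 0, 0.3],
    [0, 0, 2, 0, 0, 0, 0.3]
  ]
}}

```text
time_s: 3.8
ee_pos: [466.1, -28.6, 8.0]
eef_rot: [3.141, -0.0, 2.12]
wrist_force: [-1.4, -1.0, 0.5]
grip_width: 0.462
```

```bash
python3 - <<'E'
from workcell import r
from h import *
s=r.read_state();print({k:s[k] for k in ('time_s','ee_pos','eef_rot','wrist_force','wrist_torque','grip_width')})
E
```

```text
{'time_s': 3.8, 'ee_pos': array([466.06440837, -28.56411686,   7.97904448]), 'eef_rot': array([ 3.14148753e+00, -4.65886856e-05,  2.12022364e+00]), 'wrist_force': array([-1.37516807, -1.02491258,  0.47670299]), 'wrist_torque': array([ 0.08330037,  0.10899948, -0.02732115]), 'grip_width': 0.46155264384488576}
```

>>> {"fn": "servo_tool", "kwargs": {
  "commands": [
    [0, 0, -10, 0, 0, 0, 0.3],
    [0, 0, -40, 0, 0, 0, 0.3],
    [0, 0, -70, 0, 0, 0, 0.3],
    [0, 0, -92, 0, 0, 0, 0.3],
    [-14, 40, -92, 0, 0, 4, 0.3],
    [-30, 80, -92, 0, 0, 8, 0.3],
    [-42, 120, -92, 0, 0, 12, 0.3],
    [-52, 150, -92, 0, 0, 14.5, 0.3],
    [-56.7, 167.3, -92, 0, 0, 14.5, 0.3],
    [-56.7, 167.3, -92, 0, 0, 14.5, 0.3],
    [-56.7, 167.3, -92, 0, 0, 14.5, 0.3],
    [-56.7, 167.3, -92, 0, 0, 14.5, 0.3]
  ]
}}

```text
time_s: 5.0
ee_pos: [637.3, 9.7, 100.2]
eef_rot: [-3.141, -0.0, 1.866]
wrist_force: [0.4, 0.6, -0.7]
grip_width: 0.465
```

```bash
cat > look.py <<'E'
from workcell import r
from h import *
import sys
def go(tag,x0,y0,x1,y1,f):
    s=r.read_state();print({k:np.round(s[k],3) for k in ('time_s','ee_pos','eef_rot','wrist_force','wrist_torque','grip_width')}, s["joint_pos"].round(2))
    c=r.camera("side"); pickle.dump(c,open(tag+".pkl","wb"))
    cv2.imwrite(f"pics/{tag}.png",cv2.resize(c["img"][y0:y1,x0:x1,::-1],None,fx=f,fy=f,interpolation=cv2.INTER_CUBIC))
E
python3 -c "
from look import *
go('s2',270,140,390,240,6)"
```

```text
{'time_s': np.float64(5.0), 'ee_pos': array([637.336,   9.741, 100.22 ]), 'eef_rot': array([-3.141, -0.   ,  1.866]), 'wrist_force': array([ 0.412,  0.634, -0.671]), 'wrist_torque': array([0.072, 0.007, 0.028]), 'grip_width': np.float64(0.465)} [-0.4   0.37  0.43  1.61 -0.16  1.19  1.93]
```

View pics/s2.png

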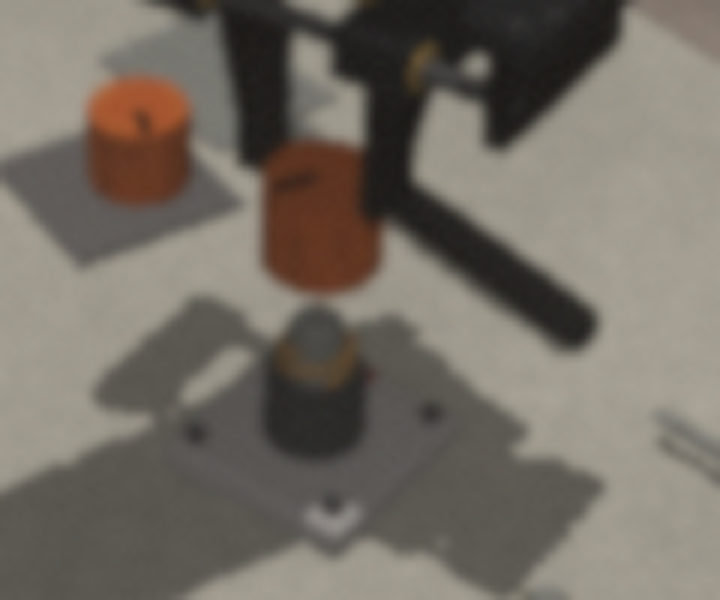

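```bash
cat > fit.py <<'E'
from h import *
def circ(x,y,z,r,n=72):
    a=np.linspace(0,2*np.pi,n,endpoint=False); return np.c_[x+r*np.cos(a),y+r*np.sin(a),np.full(n,z)]
def overlay(tag,cap,gx,gy,x0,y0,x1,y1,f,out,yaw=0):
    c=pickle.load(open(tag+".pkl","rb"))
    im=cv2.resize(c["img"][y0:y1,x0:x1,::-1],None,fx=f,fy=f,interpolation=cv2.INTER_CUBIC)
    def dr(P,col):
        p=(proj(c,P)-[x0-.5,y0-.5])*f-.5; cv2.polylines(im,[np.int32(np.round(p*8)).reshape(-1,1,2)],True,col,1,cv2.LINE_AA,3)
    if cap is not None:
        dr(circ(cap[0],cap[1],cap[2],21.3),(0,255,255));dr(circ(cap[0],cap[1],cap[2]+36,21.3),(0,255,255))
    dr(circ(gx,gy,14,19),(0,255,0));dr(circ(gx,gy,42,19),(0,255,0));dr(circ(gx,gy,67.5,7.8),(255,0,255));dr(circ(gx,gy,64,10.5),(255,0,255))
    cv2.imwrite(out,im)
E
python3 - <<'E'
from fit import *
overlay("s2",(637.3,9.7,96.2),638.5,10.5,270,140,390,240,6,"pics/o2.png")
E
```

```text
(no output)
```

View pics/o2.png

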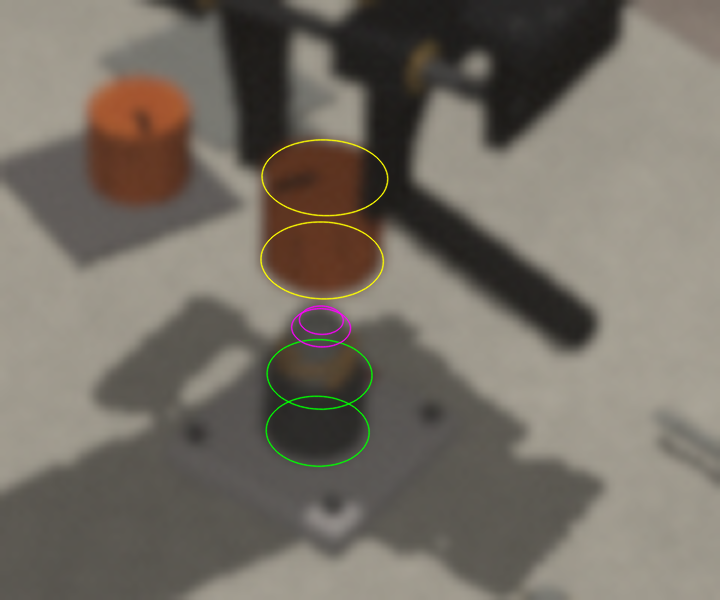

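```bash
cat >> fit.py <<'E'
from scipy.ndimage import map_coordinates,gaussian_filter
from scipy.optimize import minimize
def hullpts(c,P,n=200):
    p=proj(c,P).astype(np.float32); h=cv2.convexHull(p).reshape(-1,2); h=np.r_[h,h[:1]]
    s=np.r_[0,np.cumsum(np.hypot(*np.diff(h,axis=0).T))]; u=np.linspace(0,s[-1],n,endpoint=False)
    q=np.c_[np.interp(u,s,h[:,0]),np.interp(u,s,h[:,1])]
    d=np.roll(q,-1,0)-np.roll(q,1,0); nrm=np.c_[-d[:,1],d[:,0]]/np.hypot(*d.T)[:,None]
    return q,nrm
def edgefit(c,P,sel,ch):
    "best pixel shift (du,dv) of hull contour; sel picks contour points; ch: image channel fn"
    g=gaussian_filter(ch(c["img"].astype(float)),0.7)
    q,nr=hullpts(c,P); k=sel(q); q,nr=q[k],nr[k]
    best=None; res=[]
    U=np.arange(-3,3.01,.1)
    S=np.zeros((len(U),len(U)))
    for a,du in enumerate(U):
        for b,dv in enumerate(U):
            p=q+[du,dv]; e=.8
            o=map_coordinates(g,(p+e*nr).T[::-1],order=1); i=map_coordinates(g,(p-e*nr).T[::-1],order=1)
            S[a,b]=abs((o-i).sum())
    a,b=np.unravel_index(S.argmax(),S.shape); return U[a].round(2),U[b].round(2),S.max()/len(q),S[30,30]/len(q)
E
python3 - <<'E'
from fit import *
c=pickle.load(open("s2.pkl","rb")); c0=pickle.load(open("side.pkl","rb"))
cap=(637.3,9.7,96.2);P=np.r_[circ(*cap,21.3),circ(cap[0],cap[1],cap[2]+36,21.3)]
sat=lambda I:I[...,0]-I[...,2]
lum=lambda I:I.sum(2)
# cap: contour parts away from the fingers: left side & bottom
cb=proj(c,[cap])[0]
print("cap",edgefit(c,P,lambda q:(q[:,1]>cb[1]-6),sat), cb)
gx,gy=638.5,10.5
G=np.r_[circ(gx,gy,14,19),circ(gx,gy,42,19)]; gb=proj(c,[(gx,gy,30)])[0]
for cc in (c0,c): print("col",edgefit(cc,G,lambda q:(q[:,1]>gb[1]-3),lum),gb)
# also nose
N=np.r_[circ(gx,gy,67.5,7.8),circ(gx,gy,64,10.5),circ(gx,gy,60,10.5)]; nb=proj(c,[(gx,gy,64)])[0]
for cc in (c0,c): print("nose",edgefit(cc,N,lambda q:(q[:,1]<nb[1]+1),lum),nb)
J=[proj(c0,[(gx+1,gy,64),(gx,gy+1,64),(gx,gy,65)])-nb]; print(J)
E
```

```text
cap (np.float64(0.0), np.float64(-1.1), np.float64(17.76548542844669), np.float64(15.552911138683072)) [323.19582382 182.78547933]
col (np.float64(-0.6), np.float64(-1.0), np.float64(120.56052216480676), np.float64(103.94422911551727)) [322.62578333 205.91360966]
col (np.float64(-0.7), np.float64(-1.0), np.float64(59.65018131758977), np.float64(51.5691431262002)) [322.62578333 205.91360966]
nose (np.float64(-0.9), np.float64(0.2), np.float64(53.237978824059375), np.float64(49.40155329680158)) [323.01508041 194.10182404]
nose (np.float64(-0.8), np.float64(0.2), np.float64(85.67443720243438), np.float64(78.22983508523613)) [323.01508041 194.10182404]
[array([[ 0.36299345, -0.18395893],
       [-0.29422644, -0.24116331],
       [ 0.01172041, -0.35609876]])]
```

>>> {"fn": "servo_tool", "kwargs": {
  "commands": [
    [1.4, 0.3, 5, 0, 0, 0, 0.3],
    [1.4, 0.3, 12, 0, 0, 0, 0.3],
    [1.4, 0.3, 20, 0, 0, 0, 0.3],
    [1.4, 0.3, 28, 0, 0, 0, 0.3],
    [1.4, 0.3, 32, 0, 0, 0, 0.3],
    [1.4, 0.3, 34, 0, 0, 0, 0.3],
    [1.4, 0.3, 34, 0, 0, 0, 0.3],
    [1.4, 0.3, 34, 0, 0, 0, 0.3]
  ]
}}

```text
time_s: 5.85
ee_pos: [638.4, 11.8, 66.2]
eef_rot: [3.141, 0.0, 1.867]
wrist_force: [1.5, 0.2, 0.0]
grip_width: 0.463
```

```bash
python3 -c "
from look import *
go('s3',270,140,390,240,6)
from fit import *
overlay('s3',(637.2,11.1,62),637.2,11.1,270,140,390,240,6,'pics/o3.png')"
```

```text
{'time_s': np.float64(5.85), 'ee_pos': array([638.445,  11.799,  66.179]), 'eef_rot': array([3.141, 0.   , 1.867]), 'wrist_force': array([1.54 , 0.158, 0.036]), 'wrist_torque': array([ 0.052, -0.012,  0.01 ]), 'grip_width': np.float64(0.463)} [-0.4   0.4   0.42  1.64 -0.18  1.13  1.94]
```

View pics/o3.png

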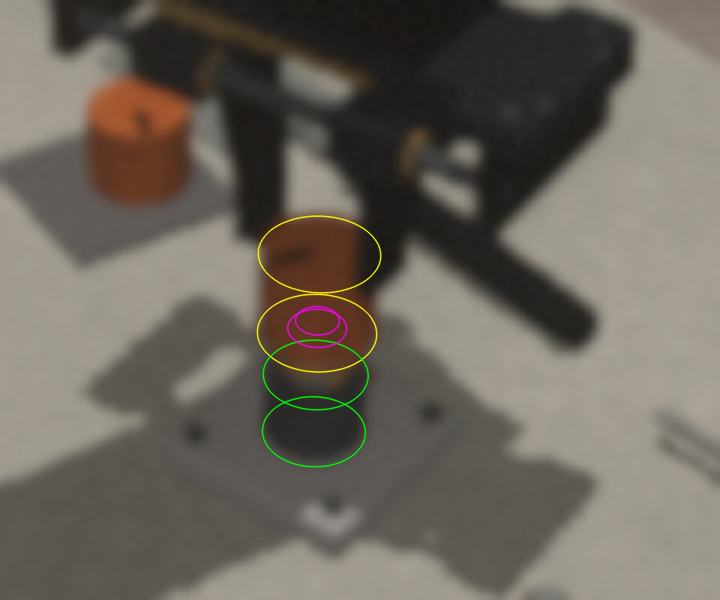

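```bash
cat >> fit.py <<'E'
def rel(tag,tcp,up=4.0,g0=(637.2,11.1),rows=6):
    c=pickle.load(open(tag+".pkl","rb")); cap=np.array(tcp)-[0,0,up]
    P=np.r_[circ(*cap,21.3),circ(cap[0],cap[1],cap[2]+36,21.3)]; cb=proj(c,[cap])[0]
    a=edgefit(c,P,lambda q:(q[:,1]>cb[1]-rows),lambda I:I[...,0]-I[...,2])
    G=np.r_[circ(*g0,14,19),circ(*g0,42,19)]; gb=proj(c,[(*g0,22)])[0]
    b=edgefit(c,G,lambda q:(q[:,1]>gb[1]-4),lambda I:I.sum(2))
    o=(*g0,60); J=np.array([proj(c,[(g0[0]+1,g0[1],60)])[0]-proj(c,[o])[0],proj(c,[(g0[0],g0[1]+1,60)])[0]-proj(c,[o])[0]]).T
    ca=np.linalg.solve(J,a[:2])+cap[:2]; gg=np.linalg.solve(J,b[:2])+g0
    print("cap",a,"col",b,"cap xy",ca.round(2),"gauge xy",gg.round(2),"needed shift",(gg-ca).round(2))
E
python3 -c "
from fit import *
rel('s2',(637.3,9.7,100.2))
rel('s3',(638.4,11.8,66.2))"
```

```text
cap (np.float64(0.0), np.float64(-1.1), np.float64(17.76548542844669), np.float64(15.552911138683072)) col (np.float64(-0.1), np.float64(-1.1), np.float64(60.183538752156615), np.float64(53.06827959000551)) cap xy [639.58  12.52] gauge xy [639.31  14.05] needed shift [-0.27  1.53]
cap (np.float64(0.1), np.float64(0.2), np.float64(17.613802621894003), np.float64(17.57267213536926)) col (np.float64(0.0), np.float64(-1.1), np.float64(60.81206986440547), np.float64(53.57295460980247)) cap xy [638.16  11.16] gauge xy [639.48  13.92] needed shift [1.32 2.76]
```

>>> {"fn": "servo_tool", "kwargs": {
  "commands": [
    [0, 0, 1, 0, 0, 0, 0.3],
    [0, 0, 2, 0, 0, 0, 0.3],
    [0, 0, 3, 0, 0, 0, 0.3],
    [0, 0, 4, 0, 0, 0, 0.3],
    [0, 0, 4, 0, 0, 0, 0.3]
  ]
}}

```text
time_s: 6.4
ee_pos: [638.1, 11.8, 61.7]
eef_rot: [-3.141, -0.0, 1.867]
wrist_force: [-0.2, 1.0, -1.0]
grip_width: 0.461
```

>>> {"fn": "servo_tool", "kwargs": {
  "commands": [
    [0, 0, 0.7, 0, 0, 0, 0.3],
    [0, 0, 1.3, 0, 0, 0, 0.3],
    [0, 0, 2, 0, 0, 0, 0.3],
    [0, 0, 2, 0, 0, 0, 0.3]
  ]
}}

```text
time_s: 6.8
ee_pos: [638.1, 11.9, 59.9]
eef_rot: [-3.141, -0.0, 1.867]
wrist_force: [0.5, 0.6, -0.4]
grip_width: 0.463
```

>>> {"fn": "servo_tool", "kwargs": {
  "commands": [
    [0, 0, 0.5, 0, 0, 0, 0.3],
    [0, 0, 1, 0, 0, 0, 0.3],
    [0, 0, 1.5, 0, 0, 0, 0.3],
    [0, 0, 1.5, 0, 0, 0, 0.3]
  ]
}}

```text
time_s: 7.2
ee_pos: [638.1, 11.9, 58.4]
eef_rot: [-3.142, -0.0, 1.867]
wrist_force: [0.6, 0.9, -0.8]
grip_width: 0.463
```

>>> {"fn": "servo_tool", "kwargs": {
  "commands": [
    [0, 0, 0.5, 0, 0, 0, 0.3],
    [0, 0, 1, 0, 0, 0, 0.3],
    [0, 0, 1, 0, 0, 0, 0.3]
  ]
}}

```text
time_s: 7.5
ee_pos: [638.2, 11.9, 57.4]
eef_rot: [-3.142, -0.0, 1.867]
wrist_force: [-0.1, 0.3, -1.0]
grip_width: 0.464
```

>>> {"fn": "servo_tool", "kwargs": {
  "commands": [
    [0, 0, 0.5, 0, 0, 0, 0.3],
    [0, 0, 1, 0, 0, 0, 0.3],
    [0, 0, 1, 0, 0, 0, 0.3]
  ]
}}

```text
time_s: 7.8
ee_pos: [638.1, 11.9, 56.4]
eef_rot: [-3.141, -0.0, 1.867]
wrist_force: [0.6, -0.3, -0.2]
grip_width: 0.464
```

>>> {"fn": "servo_tool", "kwargs": {
  "commands": [
    [0, 0, 0.5, 0, 0, 0, 0.3],
    [0, 0, 1, 0, 0, 0, 0.3],
    [0, 0, 1, 0, 0, 0, 0.3]
  ]
}}

```text
time_s: 8.1
ee_pos: [638.2, 11.8, 55.4]
eef_rot: [-3.142, -0.0, 1.867]
wrist_force: [0.0, 0.0, 0.1]
grip_width: 0.464
```

>>> {"fn": "servo_tool", "kwargs": {
  "commands": [
    [0, 0, 0.5, 0, 0, 0, 0.3],
    [0, 0, 0.8, 0, 0, 0, 0.3],
    [0, 0, 0.8, 0, 0, 0, 0.3]
  ]
}}

```text
time_s: 8.4
ee_pos: [638.4, 11.9, 55.0]
eef_rot: [3.141, -0.0, 1.867]
wrist_force: [-1.0, -0.1, 2.1]
grip_width: 0.464
```

>>> {"fn": "servo_tool", "kwargs": {
  "commands": [
    [0, 0, 0.5, 0, 0, 0, 0.3],
    [0, 0, 0.8, 0, 0, 0, 0.3],
    [0, 0, 0.8, 0, 0, 0, 0.3]
  ]
}}

```text
time_s: 8.7
ee_pos: [638.6, 11.9, 54.6]
eef_rot: [3.141, -0.0, 1.867]
wrist_force: [-1.2, -0.1, 6.0]
grip_width: 0.465
```

>>> {"fn": "servo_tool", "kwargs": {
  "commands": [
    [0, 0, -0.5, 0, 0, 0, 0.3],
    [0, 0, -0.4, 0, 0, 3, 0.3],
    [0, 0, -0.2, 0, 0, 6, 0.3],
    [0, 0, 0.0, 0, 0, 10, 0.3],
    [0, 0, 0.0, 0, 0, 10, 0.3]
  ]
}}

```text
time_s: 9.2
ee_pos: [638.7, 11.7, 54.1]
eef_rot: [3.141, 0.0, 1.692]
wrist_force: [0.1, -0.4, 3.3]
grip_width: 0.466
```

```bash
cat > st.py <<'E'
from workcell import r
import numpy as np
s=r.read_state();print({k:np.round(s[k],3).tolist() for k in ('time_s','ee_pos','eef_rot','wrist_force','wrist_torque','joint_efforts')})
E
python3 st.py
```

```text
{'time_s': 9.2, 'ee_pos': [638.651, 11.686, 54.105], 'eef_rot': [3.141, 0.0, 1.692], 'wrist_force': [0.124, -0.416, 3.256], 'wrist_torque': [-0.003, -0.009, -0.095], 'joint_efforts': [-0.214, -45.648, 5.649, -26.579, -0.016, 0.099, -0.4]}
```

>>> {"fn": "servo_tool", "kwargs": {
  "commands": [
    [0, 0, 0, 0, 0, 0, 0.3]
  ]
}}

```text
time_s: 9.3
ee_pos: [638.6, 11.7, 54.1]
eef_rot: [3.141, 0.0, 1.694]
wrist_force: [1.0, 0.3, 2.6]
grip_width: 0.463
```

```bash
python3 st.py
```

```text
{'time_s': 9.3, 'ee_pos': [638.603, 11.728, 54.097], 'eef_rot': [3.141, 0.0, 1.694], 'wrist_force': [1.024, 0.251, 2.629], 'wrist_torque': [-0.076, -0.031, -0.067], 'joint_efforts': [-0.29, -45.577, 5.492, -26.467, -0.031, 0.154, 0.005]}
```

>>> {"fn": "servo_tool", "kwargs": {
  "commands": [
    [0, 0, 0, 0, 0, 0, 0.3]
  ]
}}

```text
time_s: 9.4
ee_pos: [638.6, 11.7, 54.1]
eef_rot: [3.141, 0.0, 1.694]
wrist_force: [0.4, -0.7, 3.5]
grip_width: 0.465
```

```bash
python3 st.py
```

```text
{'time_s': 9.4, 'ee_pos': [638.588, 11.66, 54.116], 'eef_rot': [3.141, 0.0, 1.694], 'wrist_force': [0.42, -0.691, 3.523], 'wrist_torque': [-0.045, -0.061, -0.081], 'joint_efforts': [-0.312, -45.487, 5.405, -26.346, -0.041, 0.197, 0.049]}
```

>>> {"fn": "servo_tool", "kwargs": {
  "commands": [
    [0, 0, 0.1, 0, 0, 4, 0.3],
    [0, 0, 0.3, 0, 0, 8, 0.3],
    [0, 0, 0.6, 0, 0, 12, 0.3],
    [0, 0, 0.6, 0, 0, 12, 0.3]
  ]
}}

```text
time_s: 9.8
ee_pos: [638.3, 11.8, 53.3]
eef_rot: [3.141, 0.0, 1.484]
wrist_force: [0.7, 0.0, 3.1]
grip_width: 0.463
```

```bash
python3 st.py
```

```text
{'time_s': 9.8, 'ee_pos': [638.293, 11.776, 53.295], 'eef_rot': [3.141, 0.0, 1.484], 'wrist_force': [0.696, 0.007, 3.119], 'wrist_torque': [-0.061, 0.03, -0.071], 'joint_efforts': [-0.202, -45.223, 6.116, -26.423, -0.056, 0.057, -0.396]}
```

>>> {"fn": "servo_tool", "kwargs": {
  "commands": [
    [0, 0, 0.2, 0, 0, 4, 0.3],
    [0, 0, 0.45, 0, 0, 8, 0.3],
    [0, 0, 0.7, 0, 0, 12, 0.3],
    [0, 0, 0.95, 0, 0, 16, 0.3],
    [0, 0, 1.2, 0, 0, 20, 0.3],
    [0, 0, 1.2, 0, 0, 20, 0.3]
  ]
}}

```text
time_s: 10.4
ee_pos: [638.3, 12.0, 52.1]
eef_rot: [3.141, -0.0, 1.136]
wrist_force: [-0.0, 0.0, 2.8]
grip_width: 0.469
```

```bash
python3 st.py
```

```text
{'time_s': 10.4, 'ee_pos': [638.339, 12.029, 52.144], 'eef_rot': [3.141, -0.0, 1.136], 'wrist_force': [-0.047, 0.041, 2.804], 'wrist_torque': [0.024, -0.012, -0.021], 'joint_efforts': [-0.064, -44.601, 7.125, -26.116, 0.058, 0.11, -0.378]}
```

>>> {"fn": "servo_tool", "kwargs": {
  "commands": [
    [0, 0, 0.2, 0, 0, 4, 0.3],
    [0, 0, 0.45, 0, 0, 8, 0.3],
    [0, 0, 0.7, 0, 0, 12, 0.3],
    [0, 0, 0.95, 0, 0, 16, 0.3],
    [0, 0, 1.2, 0, 0, 20, 0.3],
    [0, 0, 1.2, 0, 0, 20, 0.3]
  ]
}}

```text
time_s: 11.0
ee_pos: [638.3, 11.9, 50.9]
eef_rot: [3.142, -0.0, 0.787]
wrist_force: [0.3, -0.3, 4.4]
grip_width: 0.467
```

```bash
python3 st.py
```

```text
{'time_s': 11.0, 'ee_pos': [638.269, 11.891, 50.908], 'eef_rot': [3.142, -0.0, 0.787], 'wrist_force': [0.258, -0.318, 4.443], 'wrist_torque': [-0.028, -0.006, 0.018], 'joint_efforts': [-0.149, -43.973, 7.936, -25.895, -0.023, 0.065, -0.379]}
```

>>> {"fn": "servo_tool", "kwargs": {
  "commands": [
    [0, 0, 0.2, 0, 0, 4, 0.3],
    [0, 0, 0.5, 0, 0, 8, 0.3],
    [0, 0, 0.6, 0, 0, 10, 0.3],
    [0, 0, 0.6, 0, 0, 10, 0.3]
  ]
}}

```text
time_s: 11.4
ee_pos: [638.2, 11.9, 50.2]
eef_rot: [-3.142, -0.0, 0.614]
wrist_force: [0.3, 0.3, 3.7]
grip_width: 0.462
```

```bash
python3 st.py
```

```text
{'time_s': 11.4, 'ee_pos': [638.222, 11.93, 50.245], 'eef_rot': [-3.142, -0.0, 0.614], 'wrist_force': [0.277, 0.316, 3.731], 'wrist_torque': [-0.087, 0.027, -0.038], 'joint_efforts': [-0.048, -43.876, 8.495, -25.897, -0.014, 0.061, -0.204]}
```

Underside about 4.2 mm above shoulder; small steps through the possible faulty stop.

>>> {"fn": "servo_tool", "kwargs": {
  "commands": [
    [0, 0, 0.1, 0, 0, 2, 0.3],
    [0, 0, 0.25, 0, 0, 4, 0.3],
    [0, 0, 0.25, 0, 0, 4, 0.3]
  ]
}}

```text
time_s: 11.7
ee_pos: [638.2, 11.9, 50.0]
eef_rot: [-3.142, -0.0, 0.543]
wrist_force: [0.2, 0.2, 3.5]
grip_width: 0.468
```

```bash
python3 st.py
```

```text
{'time_s': 11.7, 'ee_pos': [638.202, 11.891, 50.007], 'eef_rot': [-3.142, -0.0, 0.543], 'wrist_force': [0.19, 0.249, 3.452], 'wrist_torque': [-0.053, 0.023, -0.006], 'joint_efforts': [-0.014, -43.784, 8.692, -25.87, -0.01, 0.044, -0.19]}
```

>>> {"fn": "servo_tool", "kwargs": {
  "commands": [
    [0, 0, 0.1, 0, 0, 2, 0.3],
    [0, 0, 0.2, 0, 0, 4, 0.3],
    [0, 0, 0.2, 0, 0, 4, 0.3]
  ]
}}

```text
time_s: 12.0
ee_pos: [638.2, 11.8, 49.8]
eef_rot: [-3.142, 0.0, 0.473]
wrist_force: [-1.1, -0.3, 3.1]
grip_width: 0.467
```

```bash
python3 st.py
```

```text
{'time_s': 12.0, 'ee_pos': [638.16, 11.811, 49.782], 'eef_rot': [-3.142, 0.0, 0.473], 'wrist_force': [-1.084, -0.252, 3.14], 'wrist_torque': [-0.034, 0.076, -0.057], 'joint_efforts': [-0.027, -43.708, 8.889, -25.866, -0.028, 0.028, -0.193]}
```

>>> {"fn": "servo_tool", "kwargs": {
  "commands": [
    [0, 0, 0.1, 0, 0, 2, 0.3],
    [0, 0, 0.25, 0, 0, 4, 0.3],
    [0, 0, 0.25, 0, 0, 4, 0.3]
  ]
}}

```text
time_s: 12.3
ee_pos: [638.2, 11.8, 49.6]
eef_rot: [-3.142, 0.0, 0.403]
wrist_force: [0.4, -0.4, 3.8]
grip_width: 0.469
```

```bash
python3 st.py
```

```text
{'time_s': 12.3, 'ee_pos': [638.19, 11.786, 49.601], 'eef_rot': [-3.142, 0.0, 0.403], 'wrist_force': [0.441, -0.399, 3.815], 'wrist_torque': [-0.132, 0.075, 0.015], 'joint_efforts': [-0.121, -43.452, 8.965, -25.762, -0.083, -0.016, -0.191]}
```

>>> {"fn": "servo_tool", "kwargs": {
  "commands": [
    [0, 0, 0.1, 0, 0, 2, 0.3],
    [0, 0, 0.25, 0, 0, 4, 0.3],
    [0, 0, 0.25, 0, 0, 4, 0.3]
  ]
}}

```text
time_s: 12.6
ee_pos: [638.2, 11.8, 49.5]
eef_rot: [3.142, -0.0, 0.333]
wrist_force: [-1.0, 0.5, 5.5]
grip_width: 0.464
```

```bash
python3 st.py
```

```text
{'time_s': 12.6, 'ee_pos': [638.243, 11.778, 49.504], 'eef_rot': [3.142, -0.0, 0.333], 'wrist_force': [-0.984, 0.508, 5.455], 'wrist_torque': [-0.088, 0.138, 0.03], 'joint_efforts': [-0.08, -42.883, 9.083, -25.511, -0.103, -0.151, -0.193]}
```

>>> {"fn": "servo_tool", "kwargs": {
  "commands": [
    [0, 0, 0, 0, 0, 3, 0.3],
    [0, 0, 0, 0, 0, 6, 0.3],
    [0, 0, 0, 0, 0, 6, 0.3]
  ]
}}

```text
time_s: 12.9
ee_pos: [638.3, 11.8, 49.5]
eef_rot: [3.142, -0.0, 0.229]
wrist_force: [-0.2, -0.1, 4.0]
grip_width: 0.464
```

```bash
python3 st.py
```

```text
{'time_s': 12.9, 'ee_pos': [638.312, 11.829, 49.451], 'eef_rot': [3.142, -0.0, 0.229], 'wrist_force': [-0.185, -0.097, 3.992], 'wrist_torque': [-0.044, 0.084, 0.014], 'joint_efforts': [-0.039, -42.662, 9.457, -25.274, -0.097, -0.079, -0.315]}
```

>>> {"fn": "servo_tool", "kwargs": {
  "commands": [
    [0, 0, 0, 0, 0, 2, 0.3],
    [0, 0, 0, 0, 0, 4, 0.3],
    [0, 0, 0, 0, 0, 4, 0.3]
  ]
}}

```text
time_s: 13.2
ee_pos: [638.4, 11.9, 49.5]
eef_rot: [3.142, -0.0, 0.159]
wrist_force: [-0.9, 0.2, 4.5]
grip_width: 0.46
```

```bash
python3 st.py
```

```text
{'time_s': 13.2, 'ee_pos': [638.378, 11.861, 49.472], 'eef_rot': [3.142, -0.0, 0.159], 'wrist_force': [-0.936, 0.221, 4.486], 'wrist_torque': [-0.064, 0.066, 0.024], 'joint_efforts': [-0.016, -42.519, 9.643, -25.115, -0.079, -0.03, -0.214]}
```

>>> {"fn": "servo_tool", "kwargs": {
  "commands": [
    [0, 0, 0, 0, 0, 2, 0.3],
    [0, 0, 0, 0, 0, 4, 0.3],
    [0, 0, 0, 0, 0, 4, 0.3]
  ]
}}

```text
time_s: 13.5
ee_pos: [638.4, 11.8, 49.5]
eef_rot: [3.142, -0.0, 0.089]
wrist_force: [-0.6, -0.7, 5.8]
grip_width: 0.463
```

```bash
python3 st.py; python3 -c "
from look import *
go('s4',290,160,360,220,10)
from fit import *
overlay('s4',(638.3,11.8,45.5),637.2,11.1,290,160,360,220,10,'pics/o4.png')"
```

```text
{'time_s': 13.5, 'ee_pos': [638.371, 11.809, 49.464], 'eef_rot': [3.142, -0.0, 0.089], 'wrist_force': [-0.581, -0.665, 5.829], 'wrist_torque': [-0.147, 0.114, 0.021], 'joint_efforts': [0.003, -42.338, 9.85, -24.947, -0.067, 0.003, -0.214]}
{'time_s': np.float64(13.5), 'ee_pos': array([638.371,  11.809,  49.464]), 'eef_rot': array([ 3.142, -0.   ,  0.089]), 'wrist_force': array([-0.581, -0.665,  5.829]), 'wrist_torque': array([-0.147,  0.114,  0.021]), 'grip_width': np.float64(0.463)} [-0.65  0.49  0.76  1.67 -0.36  1.13  0.3 ]
```

View pics/s4.png

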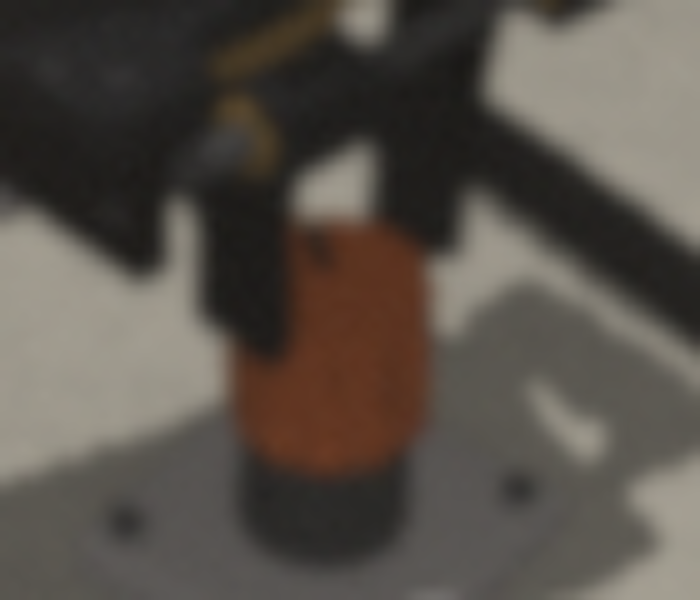

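```bash
python3 - <<'E'
from fit import *
c=pickle.load(open("s4.pkl","rb"))
g=(638.2,11.8)
for z in (42,43.5,45.5,47):
    a=proj(c,circ(*g,z,21.3));b=proj(c,circ(*g,14,19)); print(z,(b[:,1].max()-a[:,1].max()).round(2))
I=c["img"].astype(float)
x=322
for y in range(200,222): print(y,I[y,x-2:x+3].mean(0).round(0))
E
```

```text
42 8.78
43.5 9.3
45.5 9.99
47 10.51
200 [97. 54. 33.]
201 [97. 54. 34.]
202 [98. 54. 35.]
203 [98. 54. 33.]
204 [99. 55. 35.]
205 [98. 55. 35.]
206 [87. 51. 35.]
207 [68. 46. 38.]
208 [50. 43. 40.]
209 [44. 43. 40.]
210 [43. 42. 41.]
211 [44. 43. 41.]
212 [44. 43. 41.]
213 [43. 42. 40.]
214 [45. 43. 42.]
215 [49. 48. 46.]
216 [63. 61. 59.]
217 [79. 76. 74.]
218 [87. 84. 82.]
219 [90. 86. 84.]
220 [90. 87. 84.]
221 [89. 86. 84.]
```

```bash
python3 - <<'E'
from fit import *
G=(638.2,11.8)
def cross(v,y0,y1,ya):
    pass
for tag,z in (("s2",96.2),("s3",62.2),("s4",45.5)):
    c=pickle.load(open(tag+".pkl","rb"));I=c["img"].astype(float)
    cx=proj(c,[(*G,z)])[0]; a=proj(c,circ(*G,z,21.3,720)); b=proj(c,circ(*G,14,19,720))
    for off in (-2,0,2):
        x=cx[0]+off; ys=np.arange(cx[1]-3,cx[1]+12,.05)
        s=map_coordinates((I[...,0]-I[...,2]),[ys,np.full(ys.shape,x)],order=1)
        up=s[:40].mean(); mid=(up+np.median(s[-60:]) )/2 if tag!="s3" else up/2
        e=ys[np.argmax(s<mid)]
        pe=max(p[1] for p in a if abs(p[0]-x)<.4)
        # column bottom
        bx=proj(c,[(*G,14)])[0]; x2=bx[0]+off; yb=np.arange(bx[1],bx[1]+11,.05)
        l=map_coordinates(I.sum(2),[yb,np.full(yb.shape,x2)],order=1); lo=l[:40].min(); hi=np.median(l[-80:]); f=yb[np.argmax(l>(lo+hi)/2)]
        pf=max(p[1] for p in b if abs(p[0]-x2)<.4)
        print(tag,off,"cap edge meas-pred",round(e-pe,2),"col",round(f-pf,2),"diff",round((e-pe)-(f-pf),2))
E
```

```text
s2 -2 cap edge meas-pred -0.04 col -0.73 diff 0.68
s2 0 cap edge meas-pred 0.24 col -0.62 diff 0.86
s2 2 cap edge meas-pred 0.25 col -0.69 diff 0.93
s3 -2 cap edge meas-pred 1.1 col -0.63 diff 1.72
s3 0 cap edge meas-pred 0.92 col -0.52 diff 1.44
s3 2 cap edge meas-pred 1.88 col -0.69 diff 2.57
s4 -2 cap edge meas-pred -0.08 col -0.73 diff 0.65
s4 0 cap edge meas-pred 0.14 col -0.57 diff 0.71
s4 2 cap edge meas-pred -0.14 col -0.69 diff 0.55
```

>>> {"fn": "servo_tool", "kwargs": {
  "commands": [
    [0, 0, -0.2, 0, 0, -4, 0.3],
    [0, 0, -0.4, 0, 0, -8, 0.3],
    [0, 0, -0.5, 0, 0, -12, 0.3],
    [0, 0, -0.5, 0, 0, -12, 0.3]
  ]
}}

```text
time_s: 13.95
ee_pos: [638.1, 11.9, 49.5]
eef_rot: [-3.141, 0.0, 0.298]
wrist_force: [0.4, -0.3, 2.3]
grip_width: 0.461
```

```bash
python3 st.py
```

```text
{'time_s': 13.95, 'ee_pos': [638.084, 11.869, 49.494], 'eef_rot': [-3.141, 0.0, 0.298], 'wrist_force': [0.381, -0.3, 2.325], 'wrist_torque': [-0.092, -0.132, -0.022], 'joint_efforts': [0.049, -44.044, 9.351, -25.899, 0.042, 0.238, 0.443]}
```

>>> {"fn": "servo_tool", "kwargs": {
  "commands": [
    [0, 0, -0.5, 0, 0, -5, 0.3],
    [0, 0, -0.8, 0, 0, -10, 0.3],
    [0, 0, -1.2, 0, 0, -15, 0.3],
    [0, 0, -1.5, 0, 0, -20, 0.3],
    [0, 0, -1.5, 0, 0, -20, 0.3]
  ]
}}

```text
time_s: 14.45
ee_pos: [637.7, 11.8, 50.7]
eef_rot: [-3.141, 0.001, 0.645]
wrist_force: [-0.0, -1.0, 0.2]
grip_width: 0.465
```

```bash
python3 st.py
```

```text
{'time_s': 14.45, 'ee_pos': [637.68, 11.834, 50.735], 'eef_rot': [-3.141, 0.001, 0.645], 'wrist_force': [-0.019, -0.961, 0.229], 'wrist_torque': [-0.059, -0.005, 0.014], 'joint_efforts': [-0.056, -45.376, 8.339, -27.043, -0.011, 0.095, 0.561]}
```

>>> {"fn": "servo_tool", "kwargs": {
  "commands": [
    [0, 0, -0.3, 0, 0, -5, 0.3],
    [0, 0, -0.6, 0, 0, -10, 0.3],
    [0, 0, -0.95, 0, 0, -15, 0.3],
    [0, 0, -1.25, 0, 0, -20, 0.3],
    [0, 0, -1.55, 0, 0, -25, 0.3],
    [0, 0, -1.85, 0, 0, -30, 0.3],
    [0, 0, -2.2, 0, 0, -35, 0.3],
    [0, 0, -2.2, 0, 0, -35, 0.3]
  ]
}}

```text
time_s: 15.25
ee_pos: [637.7, 11.8, 52.9]
eef_rot: [-3.14, 0.0, 1.254]
wrist_force: [1.2, 0.1, 0.3]
grip_width: 0.462
```

```bash
python3 st.py
```

```text
{'time_s': 15.25, 'ee_pos': [637.657, 11.834, 52.942], 'eef_rot': [-3.14, 0.0, 1.254], 'wrist_force': [1.186, 0.078, 0.342], 'wrist_torque': [-0.005, -0.005, -0.028], 'joint_efforts': [0.056, -46.719, 6.848, -27.724, 0.078, 0.077, 0.56]}
```

>>> {"fn": "servo_tool", "kwargs": {
  "commands": [
    [0, 0, -0.3, 0, 0, -5, 0.3],
    [0, 0, -0.6, 0, 0, -10, 0.3],
    [0, 0, -0.95, 0, 0, -15, 0.3],
    [0, 0, -1.25, 0, 0, -20, 0.3],
    [0, 0, -1.55, 0, 0, -25, 0.3],
    [0, 0, -1.85, 0, 0, -30, 0.3],
    [0, 0, -2.2, 0, 0, -35, 0.3],
    [0, 0, -2.2, 0, 0, -35, 0.3]
  ]
}}

```text
time_s: 16.05
ee_pos: [637.7, 11.8, 55.2]
eef_rot: [-3.141, -0.0, 1.864]
wrist_force: [-0.0, -0.3, -0.2]
grip_width: 0.465
```

>>> {"fn": "servo_tool", "kwargs": {
  "commands": [
    [0, 0, -0.5, 0, 0, 0, 0.3],
    [0, 0, -1, 0, 0, 0, 0.3],
    [0, 0, -1.5, 0, 0, 0, 0.3],
    [0, 0, -1.5, 0, 0, 0, 0.3]
  ]
}}

```text
time_s: 16.45
ee_pos: [638.2, 11.9, 57.2]
eef_rot: [-3.142, -0.0, 1.866]
wrist_force: [-0.4, -0.0, 0.4]
grip_width: 0.469
```

```bash
python3 st.py
```

```text
{'time_s': 16.45, 'ee_pos': [638.172, 11.863, 57.207], 'eef_rot': [-3.142, -0.0, 1.866], 'wrist_force': [-0.37, -0.044, 0.385], 'wrist_torque': [-0.027, 0.045, 0.04], 'joint_efforts': [-0.008, -47.987, 5.6, -28.391, 0.069, 0.073, -0.013]}
```

>>> {"fn": "servo_tool", "kwargs": {
  "commands": [
    [0, 0, -15, 0, 0, 0, 0.3],
    [0, 0, -35, 0, 0, 0, 0.3],
    [0, 0, -48, 0, 0, 0, 0.3],
    [40, -9, -48, 0, 0, 0, 0.3],
    [80, -18, -48, 0, 0, 0, 0.3],
    [120, -27, -48, 0, 0, 0, 0.3],
    [160, -36, -48, 0, 0, 0, 0.3],
    [200, -45, -48, 0, 0, 0, 0.3],
    [240, -54, -48, 0, 0, 0, 0.3],
    [265, -60, -40, 0, 0, 0, 0.3],
    [272, -61, -15, 0, 0, 0, 0.3],
    [272, -61, 5, 0, 0, 0, 0.3],
    [272, -61, 17, 0, 0, 0, 0.3],
    [272, -61, 17, 0, 0, 0, 0.3],
    [272, -61, 17, 0, 0, 0, 0.3]
  ]
}}

```text
time_s: 17.95
ee_pos: [501.2, 253.9, 41.1]
eef_rot: [3.141, -0.0, 1.866]
wrist_force: [0.5, -0.6, 0.1]
grip_width: 0.46
```

```bash
python3 -c "
from look import *
go('s5',150,100,310,230,5)"
```

```text
{'time_s': np.float64(17.95), 'ee_pos': array([501.245, 253.89 ,  41.054]), 'eef_rot': array([ 3.141, -0.   ,  1.866]), 'wrist_force': array([ 0.494, -0.617,  0.1  ]), 'wrist_torque': array([ 0.114, -0.014, -0.01 ]), 'grip_width': np.float64(0.46)} [-0.76  0.26  0.28  1.86 -0.08  1.03  1.42]
```

View pics/s5.png

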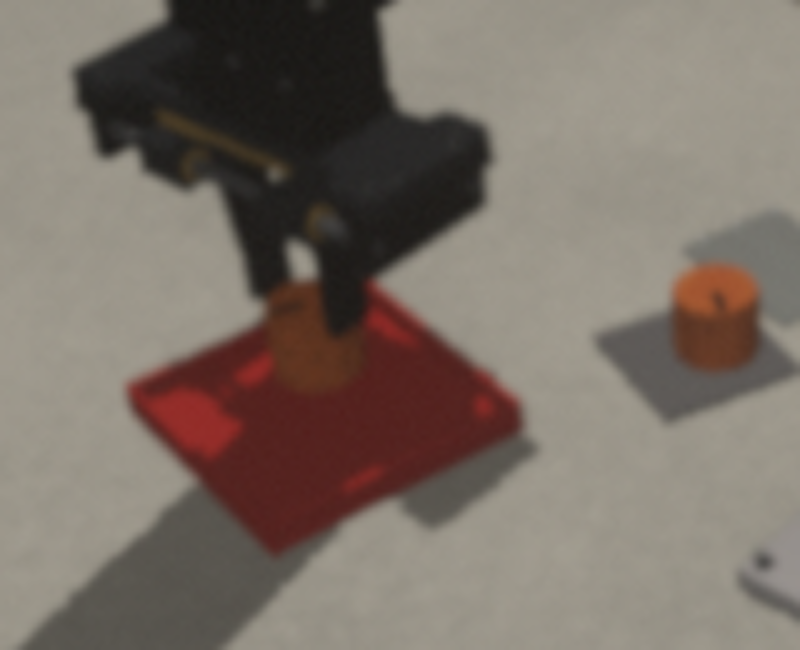

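>>> {"fn": "servo_tool", "kwargs": {
  "commands": [
    [0, 0, 8, 0, 0, 0, 0.3],
    [0, 0, 16, 0, 0, 0, 0.3],
    [0, 0, 22, 0, 0, 0, 0.3],
    [0, 0, 25, 0, 0, 0, 0.3],
    [0, 0, 26, 0, 0, 0, 0.3],
    [0, 0, 27, 0, 0, 0, 0.3],
    [0, 0, 27, 0, 0, 0, 0.3]
  ]
}}

```text
time_s: 18.7
ee_pos: [500.5, 254.2, 13.3]
eef_rot: [3.141, -0.0, 1.867]
wrist_force: [0.8, 1.1, -0.2]
grip_width: 0.462
```

>>> {"fn": "servo_tool", "kwargs": {
  "commands": [
    [0, 0, 1, 0, 0, 0, 0.3],
    [0, 0, 2, 0, 0, 0, 0.3],
    [0, 0, 2, 0, 0, 0, 0.3]
  ]
}}

```text
time_s: 19.0
ee_pos: [500.4, 254.1, 11.2]
eef_rot: [-3.142, -0.0, 1.867]
wrist_force: [-0.3, -0.6, -0.5]
grip_width: 0.464
```

>>> {"fn": "servo_tool", "kwargs": {
  "commands": [
    [0, 0, 0.5, 0, 0, 0, 0.3],
    [0, 0, 1.2, 0, 0, 0, 0.3],
    [0, 0, 1.2, 0, 0, 0, 0.3]
  ]
}}

```text
time_s: 19.3
ee_pos: [500.4, 254.2, 9.9]
eef_rot: [-3.142, 0.0, 1.867]
wrist_force: [-0.0, 0.4, -1.5]
grip_width: 0.462
```

Still free at TCP 9.9, so the cap underside is no more than 5.9 mm below the TCP: the stop was well above the shoulder.

>>> {"fn": "servo_tool", "kwargs": {
  "commands": [
    [0, 0, 0.5, 0, 0, 0, 0.3],
    [0, 0, 1, 0, 0, 0, 0.3],
    [0, 0, 1, 0, 0, 0, 0.3]
  ]
}}

```text
time_s: 19.6
ee_pos: [500.4, 254.2, 8.9]
eef_rot: [-3.142, 0.0, 1.867]
wrist_force: [-0.6, -0.1, -0.3]
grip_width: 0.465
```

>>> {"fn": "servo_tool", "kwargs": {
  "commands": [
    [0, 0, 0.5, 0, 0, 0, 0.3],
    [0, 0, 0.8, 0, 0, 0, 0.3],
    [0, 0, 0.8, 0, 0, 0, 0.3]
  ]
}}

```text
time_s: 19.9
ee_pos: [500.4, 254.2, 8.1]
eef_rot: [-3.142, 0.0, 1.867]
wrist_force: [-0.6, 0.1, -0.6]
grip_width: 0.471
```

>>> {"fn": "servo_tool", "kwargs": {
  "commands": [
    [0, 0, 0.3, 0, 0, 0, 0.3],
    [0, 0, 0.5, 0, 0, 0, 0.3],
    [0, 0, 0.5, 0, 0, 0, 0.3]
  ]
}}

```text
time_s: 20.2
ee_pos: [500.5, 254.2, 8.0]
eef_rot: [3.141, -0.0, 1.867]
wrist_force: [-1.1, -0.5, 2.5]
grip_width: 0.463
```

>>> {"fn": "servo_tool", "kwargs": {
  "commands": [
    [0, 0, 0.2, 0, 0, 0, 0.3],
    [0, 0, 0.3, 0, 0, 0, 0.3],
    [0, 0, 0.3, 0, 0, 0, 0.3]
  ]
}}

```text
time_s: 20.5
ee_pos: [500.5, 254.2, 7.9]
eef_rot: [3.141, -0.0, 1.867]
wrist_force: [-1.6, -1.4, 4.7]
grip_width: 0.463
```

Contact came at TCP 8.0, so the underside is 4.0 mm below the TCP. The cap therefore stopped with its underside at about 45.5 mm, 3.5 mm above the shoulder. It is the faulty cap and belongs in the red tray. Now I release it.

>>> {"fn": "servo_tool", "kwargs": {
  "commands": [
    [0, 0, -0.4, 0, 0, 0, 0.3],
    [0, 0, -0.4, 0, 0, 0, 0.6],
    [0, 0, -0.4, 0, 0, 0, 0.65],
    [0, 0, -0.4, 0, 0, 0, 0.65],
    [0, 0, -0.4, 0, 0, 0, 0.65],
    [0, 0, -0.4, 0, 0, 0, 0.65],
    [0, 0, -5, 0, 0, 0, 0.65],
    [0, 0, -15, 0, 0, 0, 0.65],
    [0, 0, -40, 0, 0, 0, 0.65],
    [0, 0, -80, 0, 0, 0, 0.65],
    [0, 0, -120, 0, 0, 0, 0.65],
    [0, 0, -150, 0, 0, 0, 0.65],
    [0, 0, -150, 0, 0, 0, 0.65],
    [0, 0, -150, 0, 0, 0, 0.65]
  ]
}}

```text
time_s: 21.9
ee_pos: [500.9, 254.4, 158.7]
eef_rot: [3.139, -0.001, 1.867]
wrist_force: [-0.7, -0.7, -0.3]
grip_width: 0.649
```

```bash
python3 -c "
from look import *
go('s6',120,90,480,300,2)
from fit import *
c=pickle.load(open('s6.pkl','rb'))
I=c['img'].astype(int); m=(I[...,0]>90)&(I[...,1]-I[...,2]>10)&(I[...,0]-I[...,2]>45)
ys,xs=np.nonzero(m[90:230,150:260]); print(xs.mean()+150,ys.mean()+90,ray(c,(xs.mean()+150,ys.mean()+90),24))
print(proj(c,[(500.5,254.2,22)]))"
```

```text
{'time_s': np.float64(21.9), 'ee_pos': array([500.922, 254.436, 158.739]), 'eef_rot': array([ 3.139e+00, -1.000e-03,  1.867e+00]), 'wrist_force': array([-0.677, -0.682, -0.307]), 'wrist_torque': array([0.021, 0.071, 0.032]), 'grip_width': np.float64(0.649)} [-0.78  0.15  0.29  1.73 -0.05  1.26  1.39]
212.34343434343435 181.14141414141415 [[489.7834005  242.24110759  24.        ]]
[[214.13944588 177.62780135]]
```

View pics/s6.png

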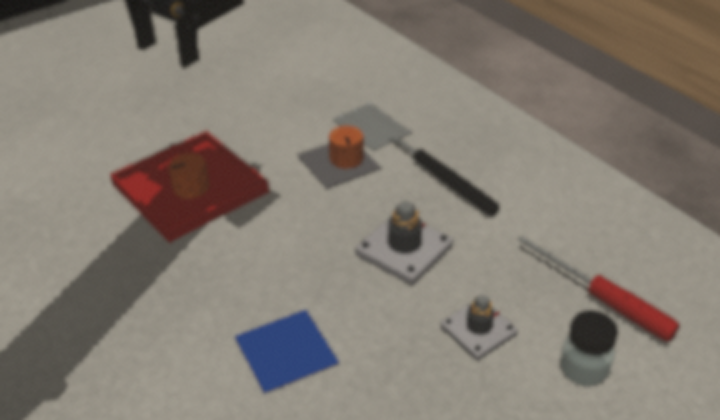

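```bash
python3 -c "
from workcell import r
print(r.hand_in())"
```

```text
the job is handed in; nothing more can be done
None
```

The cap from the blue mat turned out to be the faulty one, and it now stands upright, released, near the middle of the red tray. I handed the job in at about 22 s of the 67 s allowed.

**Screwing on:** I set the cap on the larger gauge with its line 32° anticlockwise of the red line, and it first touched about 9 mm above the shoulder. It went down about 5.5 mm over roughly 90° of turning. It then stayed at one height through another 14° or so, with the wrist force at 6 N or less. I stopped there without tightening it further.

**Why red:** the cap stopped with its underside at about 45.5 mm, which is 3.5 mm above the shoulder. When I put it down in the tray, it touched the floor exactly where it should have if the grip had not slipped, which supports that height.

**Checks that disagreed or stayed weak:**
- **Image height:** a direct measurement from the side picture put the underside at about 43.6 mm, halfway between the two possible results. Comparing it with an earlier picture brought it to about 45.2 mm, but that depends on an estimated position. I relied on the contact heights instead.
- **Torque:** the sensor was too noisy (about 0.03 to 0.1 Nm) to show a clear rise at the stop.
- **Final position:** the colour-based position of the cap in the tray was off by about 16 mm because of shadow. By the arm's own position the cap is within about 1 mm of the tray centre as I measured it from the first picture.

The last picture shows the other cap on its grey mat and the screwdriver, jar and scraper where they were.

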